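# Hold the fat tin at the back of its rack lane

### The arm

A 7-joint arm with a two-finger parallel gripper is mounted at the origin on the work surface. World frame = base frame: x ahead of the robot, y to its left, z up, the work surface at z = 0. Lengths are in m, angles in degrees, forces in N, time in s.
With the tool pointing down it reaches from about 0.425 to 0.925 m from the base axis. Payload 6.8 kg.
Tool frame: the origin (TCP) lies at the very end of the fingers, on their centre line; the grasp point (between the pads) lies 19 mm behind it (arm.tcp_to_grasp is the distance from the TCP to the grasp point, in m); y points along the fingers, z is the direction in which the jaws open and shut, and the axes are right-handed (so a half turn about y gives the same grasp; the last joint's range is limited). The gripper opens to 88 mm and grips with 3 to 60 N. Pads are 20 mm wide; open, the fingers measure 115 mm over their backs; the gripper's body (75 mm by 178 mm) begins 61 mm behind the grasp point.
Start: joints at [-69.62, 27.33, 1.283, 89.118, -0.659, 63.558, -4.761], TCP at [0.302, 0.604, 0.223] pointing down, gripper open.
Joint ranges: [-169.35, 169.35], [-19.33, 120.38], [-80.79, 83.38], [13.8, 139.57], [-78.32, 258.32], [9.67, 109.79], [-169.56, 169.56]. Speed limits (degrees/s): [136.94, 136.94, 180, 180, 180, 180, 180].

### API

Orientations are given as [roll, pitch, yaw] about the fixed x, y, z axes, in that order (R = Rz(yaw) Ry(pitch) Rx(roll)).
In Python, from bench import readout, eyes, workorder, arm gives the robot as it stands. The module is installed in compiled form; this text tells all that it offers.
- The arm moves only by the shell command python3 -m handwheel 'ROWS' [FORCE]. ROWS is a JSON object of lists of equal length, an entry for each row: "translation": the shift along the tool's x, y, z in units of 40 mm (1.0 is 40 mm), a list of three; "rotation": the turn, a rotation vector about the tool's x, y, z in units of 5 degrees (1.0 is 5 degrees), a list of three; "fingers": the opening in per cent of the stroke, from 0 (shut) to 100 (fully open). A call has exactly 5 rows; each row is the pose to reach, as a shift and turn from the pose measured when the call began, along the tool's axes at that moment; what a row does not reach only later rows make up. A row lasts 1/12 s, in which the tool goes at most 41.7 mm and 7.16 degrees, less where a joint would pass 70% of its speed; a pose out of reach is approached as far as the arm can. A call with a gripper value outside its range is refused whole. The fingers move at their own pace and stop on an object; FORCE is the grip in N (left out, the last holds). Time passes only in rows, so rows that repeat a pose let the fingers close, or fill a call up. It gives the time, the measured TCP pose, the force and the opening at its end, in the units of the state.
- readout.state(): the state, without advancing time (a new reading comes with each control period).
- eyes.camera(name): name is "scene" or "top" or "wrist"; returns a dict with "image" (400x640x3 uint8, red, green, blue), "K" (3x3 intrinsics, pixels), "rvec" (rotation vector, rad) and "tvec" (3), from world to camera coordinates, as OpenCV has them. Camera axes: x right, y down, z forward; pixel columns grow to the right and rows downward; lengths in m; the calibration is good to about 2 mm. A picture is of the moment at which its call begins. There is no depth.
- workorder.close_job(): hands the job in, once; it reports no verdict.
The state is a dict: "time": time; "joints": joint angles; "qd": joint speeds; "tau": joint torques, N m; "ee_pos": TCP position; "ee_rot": TCP orientation; "contact_force": force on the tool from outside, world axes, zero at the start; "torque": the same for the moment, N m; "opening": opening from 0.0 (shut) to 1.0 (fully open).
Only numpy, scipy, OpenCV 4.12 (cv2) and the standard library are available. Lean on these libraries where they do the work, as an engineer would, in place of code of your own. Each camera call takes 0.05 s, during which the arm holds its last target. There are 200 camera calls.

### The job

A short-dated tin has to go in at the front of the can rack, ahead of the fat tin, the thickest of the three lying in it. With your fingertips roll the fat tin up its sloping lane until it is right against the back stop, without picking it up or letting it roll back, and finish while still holding it there so that I can lay the other one in. Leave the other tins and the mug where they are.

Things in the scene. Friction and masses are not known exactly. Their poses are not given: they have to be found in the camera images.
- deck: Sloping sheet-steel deck of the can rack, fixed to the bench. Origin on the deck's rolling surface, at mid width and at the inner face of the front lip, 28 mm above the bench. x runs up the slope (9 degrees) to the back stop, roughly away from the robot; y runs along the lip, to the left when looking up the slope; z is square to the deck.
- front_lip (a point): Top edge of the deck's front lip, inner face, mid width; axes as the deck's. The lip runs the deck's full width (276 mm), stands 12 mm above the deck and is 3 mm thick; a white label strip makes it 5 mm.
- middle_lane (a point): Middle of the floor of the middle lane; axes as the deck's. Three equal lanes lie side by side, centred at y = -91, 0 and +91 mm of the deck, each 88 mm wide inside and 195 mm long, between dividers and sides 3 mm thick and 30 mm high.
- back_stop (a point): Foot of the back stop's face, mid width, at x = 195 mm of the deck; axes as the deck's. The stop is an upright plate 55 mm high, square to the deck, across all lanes. The fat tin touches it when its centre is 37.5 mm short of it (x = 157.5 mm of the deck).
- fat_tin_center (a point): Centre of the fat tin, the thickest of the three lying in the rack: smooth full steel tin, plain paper label, 75 mm diameter, 80 mm long, about 0.46 kg, lying across its lane (any of the three). It starts against the front lip, centre 28 mm up from it, 37.5 mm above the deck. y is its long axis; x, z turn as it rolls. A push of 1 to 2 N rolls it up; unheld it rolls down.
- slim_tin_a_center (a point): Centre of a slim tin, 53 mm in diameter and 80 mm long, about 0.23 kg, lying against the front lip of another lane. It stays there.
- slim_tin_b_center (a point): Centre of the other slim tin, the same size, lying against the front lip of the remaining lane. It stays there.
- spare_tin_center (a point): Centre of the short-dated tin, the same as the fat one, which stands upright on the bench to the robot's right of the rack: 75 mm in diameter, 80 mm high, so 40 mm above the bench. Not to be touched.
- mug: Ceramic mug standing on the bench to the robot's left of the rack, 80 mm in diameter, 92 mm high, handle along its y axis. Origin at the centre of its underside. Not to be touched.

How it is judged:
By the outcome, as a careful person would: the job done as asked, in the order asked, and still so for the second after the job is handed in, while the arm keeps its last pose, push and grip.
It also fails if it takes over 29 s, if anything falls off the work surface, if the arm or the gripper's body presses on something with over 40 N, if the wrist force passes 120 N, or if a joint passes its speed limit or range.

## Working session

There is one attempt and no reset: what is moved stays moved. The work goes in short steps, Python scripts to look and compute and a shell command to move; the robot and the scene stay as the last step left them, time stands still between calls to the robot, and variables do not carry over. Pictures are saved under pics/ and viewed, about 8 in all and at most 12, crops included, and the job is handed in when it is done.

```bash
mkdir -p pics; python3 - <<'E'
from bench import readout, eyes, arm
import cv2
print(readout.state(), arm.tcp_to_grasp)
for n in("scene","top"):
    c=eyes.camera(n); cv2.imwrite(f"pics/{n}0.png",c["image"][:,:,::-1]); print(n,c["K"],c["rvec"],c["tvec"])
E
```

```text
{'time': 0.0, 'joints': array([-69.6188797 ,  27.37653877,   1.28163547,  89.1768009 ,
        -0.65933754,  63.55805631,  -4.76031209]), 'qd': array([ 0.04089321, -0.11673118,  0.15056874,  0.00494909, -0.0139676 ,
       -0.02972552, -0.06833306]), 'tau': array([-5.67159732e-04, -5.82846701e+01,  1.53433476e+00, -2.72618651e+01,
       -5.43537398e-02,  1.68333622e-02,  1.69947357e-04]), 'ee_pos': array([0.30173305, 0.6031406 , 0.22168473]), 'ee_rot': array([-9.01037130e+01, -8.11352505e-03, -2.65742405e+01]), 'contact_force': array([ 0.41594422, -0.11953825, -0.62776971]), 'torque': array([-0.00399639,  0.01604364,  0.00617784]), 'opening': 1.0005973398789614} 0.0187
scene [[382.51343943   0.         328.02825272]
 [  0.         382.51343943 200.5726335 ]
 [  0.           0.           1.        ]] [ 0.81532681  2.45669401 -1.25038995] [ 0.48107397 -0.11877262  1.57092522]
top [[368.55764968   0.         318.28791092]
 [  0.         368.55764968 200.83699078]
 [  0.           0.           1.        ]] [ 2.14982697 -2.13219216  0.15278463] [-0.02883937  0.59438955  0.97049238]
```

View pics/scene0.png

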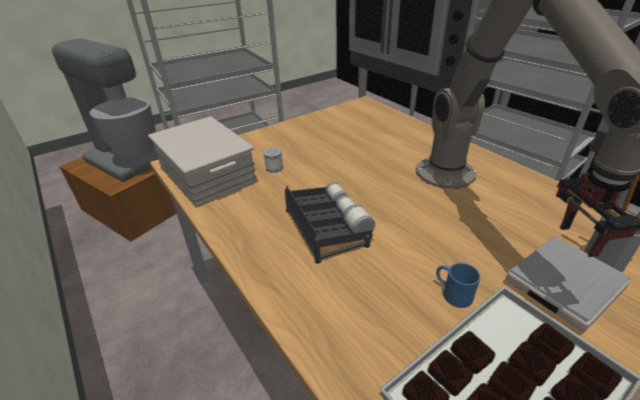

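View pics/top0.png

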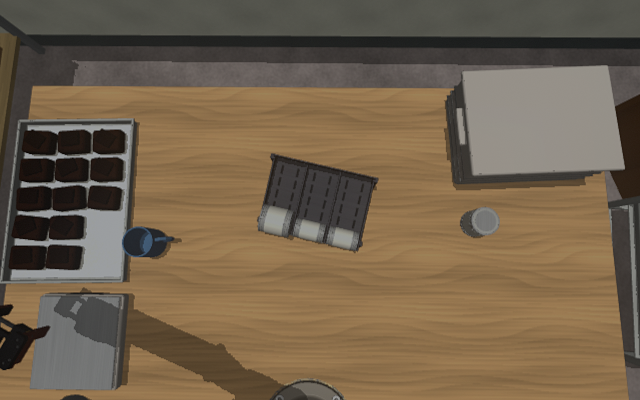

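The fat tin is in the robot's left lane, at about (275,221) in the top view, with slim tins at (309,232) and (342,238). The mug is at (140,242) and the spare tin at (480,222). I'll zoom in for the corners.

```bash
python3 - <<'E'
import cv2, numpy as np
a=cv2.imread("pics/top0.png")[145:260,245:390]; b=cv2.imread("pics/scene0.png")[175:265,275:385]
a=cv2.resize(a,None,fx=4,fy=4,interpolation=cv2.INTER_CUBIC)
cv2.imwrite("pics/ztop.png",a)
cv2.imwrite("pics/zsc.png",cv2.resize(b,None,fx=6,fy=6,interpolation=cv2.INTER_CUBIC))
E
```

```text
(no output)
```

View pics/ztop.png

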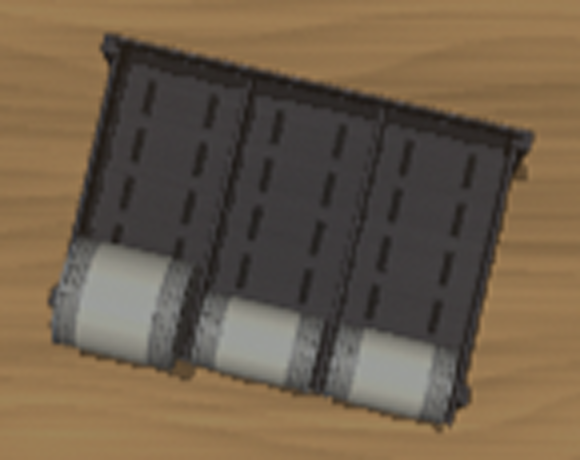

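View pics/zsc.png

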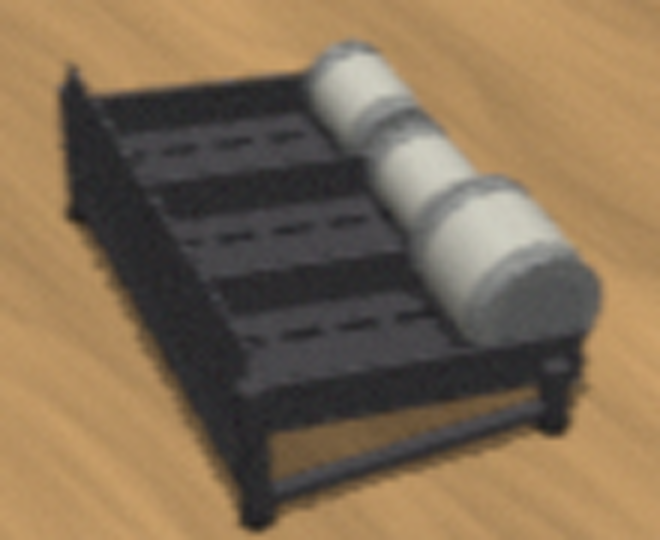

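Zoomed top view: the divider tops meet the back stop at about (250,85) and (383,110). The stop's top corners are at (107,38) and (533,135). The fat tin's silhouette runs from (75,238) to (185,368).

```bash
cat > h.py <<'E'
import numpy as np, cv2
from scipy.spatial.transform import Rotation as R
from bench import readout
def deck(p): # x0,y0,yaw -> R,t
    return R.from_euler('zy',[p[2],-9],degrees=True).as_matrix(), np.array([p[0],p[1],.028])
def tool(P=None,yaw=None):
    """print move from present pose to world P (TCP), in handwheel units"""
    s=readout.state(); Rt=R.from_euler('xyz',s["ee_rot"],degrees=True)
    print("t",s["time"],"pos",s["ee_pos"].round(4),"rot",s["ee_rot"].round(2),"F",s["contact_force"].round(2),"op",round(s["opening"],3))
    if P is not None: print("trans",(Rt.inv().apply(np.array(P)-s["ee_pos"])/.04).round(3))
    if yaw is not None: print("rot",((Rt.inv()*R.from_euler('xyz',[-90,0,yaw],degrees=True)).as_rotvec(degrees=True)/5).round(2))
E
python3 - <<'E'
from h import *
from scipy.optimize import least_squares
from bench import eyes
z=lambda u,v:(245+(u+.5)/4-.5,145+(v+.5)/4-.5)
T=eyes.camera("top"); S=eyes.camera("scene")
zs=lambda u,v:(275+u/6,175+v/6)
def pr(c,q): return cv2.projectPoints(np.array(q,float).reshape(-1,3),np.array(c["rvec"]),np.array(c["tvec"]),c["K"],None)[0][:,0]
D=[((.195,.0455,.03),z(250,85)),((.195,-.0455,.03),z(383,110)),((.1965,.139,.055),z(113,40)),((.1965,-.139,.055),z(526,134))]
SS=[((.195,.139,.055),zs(245,385)),((.1965,-.139,.055),zs(72,68))]
def res(p,full=False):
    Rm,t=deck(p)
    r=np.concatenate([(pr(T,[Rm@np.array(d)+t for d,_ in D])-np.array([m for _,m in D]))]+[(pr(S,[Rm@np.array(d)+t for d,_ in SS])-np.array([m for _,m in SS]))])
    return r if full else r.ravel()
o=least_squares(res,[.6,.0,-12],x_scale=[.01,.01,1]); print(o.x); print(res(o.x,True).round(2))
Rm,t=deck(o.x)
for y in(.091,):
  tin=[Rm@np.array([.028+dx,y+dy,.0375])+t for dx in(-.0375,.0375) for dy in(-.04,.04)]
  print("pred tin zoom",((pr(T,tin)-[245,145])*4).round(0))
for q in([.028,.091,.0375],[.1575,.091,.0375]): print((Rm@np.array(q)+t).round(4))
tool()
E
```

```text
[ 4.95973272e-01  8.73312683e-03 -1.33588777e+01]
[[-0.56 -2.56]
 [-0.73 -0.7 ]
 [-1.39 -1.31]
 [-0.94  0.6 ]
 [ 1.04 -7.86]
 [-0.2  -1.13]]
pred tin zoom [[164. 369.]
 [ 48. 341.]
 [191. 260.]
 [ 74. 231.]]
[0.5378 0.0908 0.0726]
[0.6622 0.0609 0.0923]
t 0.2 pos [0.3018 0.6034 0.2221] rot [-9.006e+01 -1.000e-02 -2.657e+01] F [ 0.3   0.06 -0.24] op 1.0
```

```bash
python3 - <<'E'
from h import *
from scipy.optimize import least_squares
from bench import eyes
z=lambda u,v:(245+(u+.5)/4-.5,145+(v+.5)/4-.5)
T=eyes.camera("top")
def pr(c,q): return cv2.projectPoints(np.array(q,float).reshape(-1,3),np.array(c["rvec"]),np.array(c["tvec"]),c["K"],None)[0][:,0]
D=[((.195,.0455,.03),z(250,85)),((.195,-.0455,.03),z(383,110)),((.1965,.139,.055),z(113,40)),((.1965,-.139,.055),z(526,134)),
 # fat tin silhouette corners
 ((-.0095,.051,.0375),z(170,368)),((-.0095,.131,.0375),z(53,341)),((.0655,.051,.0375),z(193,263)),((.0655,.131,.0375),z(78,237))]
def res(p):
    Rm,t=deck(p); return (pr(T,[Rm@np.array(d)+t for d,_ in D])-np.array([m for _,m in D])).ravel()
o=least_squares(res,[.6,.0,-12],x_scale=[.01,.01,1]); print(o.x); print(res(o.x).reshape(-1,2).round(2))
Rm,t=deck(o.x)
for q in([.028,.091,.0375],[.1575,.091,.0375]): print((Rm@np.array(q)+t).round(4))
P=Rm@np.array([-.045,.091,.0375])+t; print("pre",P.round(4))
P[2]=.2; tool(P,o.x[2])
E
```

```text
[ 4.94567271e-01  6.39074927e-03 -1.32339566e+01]
[[ 0.14 -2.05]
 [ 0.   -0.26]
 [-0.7  -0.71]
 [-0.17  0.99]
 [-0.15  1.32]
 [-0.13  0.94]
 [ 0.76  0.15]
 [ 0.25 -0.48]]
[0.5362 0.0886 0.0726]
[0.6607 0.0589 0.0923]
pre [0.466  0.1053 0.0614]
t 0.25 pos [0.3018 0.6035 0.2222] rot [-90.05  -0.   -26.57] F [-0.4  -0.23  0.86] op 1.003
trans [ 9.243  0.563 -9.303]
rot [ 0.01 -2.67 -0.  ]
```

```bash
python3 -m handwheel '{"translation":[[0.4,0.05,-0.4],[0.9,0.1,-0.9],[1.5,0.15,-1.5],[2.1,0.2,-2.1],[2.7,0.25,-2.7]],"rotation":[[0,-0.4,0],[0,-1,0],[0,-1.6,0],[0,-2.2,0],[0,-2.67,0]],"fingers":[40,40,40,40,40]}'; python3 -c "
from h import *
tool([.466,.1053,.2],-13.23)"
```

```text
time: 0.67
ee_pos: [0.3503, 0.457, 0.2121]
ee_rot: [-90.1, 0.0, -13.1]
contact_force: [1.2, 0.3, 1.1]
opening: 0.658
t 0.6667 pos [0.3503 0.457  0.2121] rot [-90.05   0.   -13.05] F [1.16 0.26 1.09] op 0.658
trans [ 4.803  0.309 -7.913]
rot [ 0.01  0.04 -0.  ]
```

```bash
python3 -m handwheel '{"translation":[[0.5,0.03,-0.82],[0.95,0.06,-1.6],[1.4,0.1,-2.4],[1.9,0.13,-3.2],[2.4,0.15,-4.0]],"rotation":[[0,0,0],[0,0,0],[0,0,0],[0,0,0],[0,0,0]],"fingers":[40,40,40,40,40]}'; python3 -c "
from h import *
tool([.466,.1053,.2],-13.23)"
```

```text
time: 1.08
ee_pos: [0.4078, 0.2777, 0.2062]
ee_rot: [-90.0, 0.0, -13.0]
contact_force: [1.4, -0.6, -0.4]
opening: 0.4
t 1.0833 pos [0.4078 0.2777 0.2062] rot [-90.05   0.   -13.03] F [ 1.39 -0.62 -0.41] op 0.4
trans [ 2.389  0.159 -3.871]
rot [ 0.01  0.04 -0.  ]
```

```bash
python3 -m handwheel '{"translation":[[0.5,0.03,-0.82],[0.95,0.06,-1.6],[1.4,0.1,-2.4],[1.9,0.13,-3.1],[2.2,0.15,-3.6]],"rotation":[[0,0,0],[0,0,0],[0,0,0],[0,0,0],[0,0,0]],"fingers":[40,40,40,40,40]}'; python3 -c "
from h import *
tool([.466,.1053,.2],-13.23)"
```

```text
time: 1.5
ee_pos: [0.4619, 0.114, 0.2005]
ee_rot: [-90.1, -0.0, -13.2]
contact_force: [1.2, 0.7, 0.4]
opening: 0.402
t 1.5 pos [0.4619 0.114  0.2005] rot [-9.006e+01 -4.000e-02 -1.322e+01] F [1.23 0.67 0.42] op 0.402
trans [ 0.149  0.013 -0.19 ]
rot [0.01 0.   0.01]
```

```bash
python3 -m handwheel '{"translation":[[0.1,0.6,-0.19],[0.1,1.3,-0.19],[0.1,2.1,-0.19],[0.1,2.9,-0.19],[0.1,3.45,-0.19]],"rotation":[[0,0,0],[0,0,0],[0,0,0],[0,0,0],[0,0,0]],"fingers":[40,40,40,40,40]}'; python3 - <<'E'
from h import *
from bench import eyes
tool([.466,.1053,.0615],-13.23)
T=eyes.camera("top")["image"][145:285,225:390,::-1]; W=eyes.camera("wrist")["image"][:,:,::-1]
a=cv2.resize(T,None,fx=2.86,fy=2.86); cv2.imwrite("pics/m1.png",np.vstack([np.hstack([a,np.zeros((a.shape[0],max(0,0),3),np.uint8)])[:, :472],cv2.resize(W,(472,200))[:199]])[:600])
E
```

```text
time: 1.92
ee_pos: [0.4632, 0.1052, 0.0604]
ee_rot: [-90.1, 0.0, -13.2]
contact_force: [0.0, -0.1, 0.6]
opening: 0.399
t 1.9167 pos [0.4632 0.1052 0.0604] rot [-9.012e+01  3.000e-02 -1.322e+01] F [ 0.02 -0.11  0.57] op 0.399
trans [ 0.066 -0.028  0.019]
rot [ 0.02  0.   -0.01]
```

View pics/m1.png

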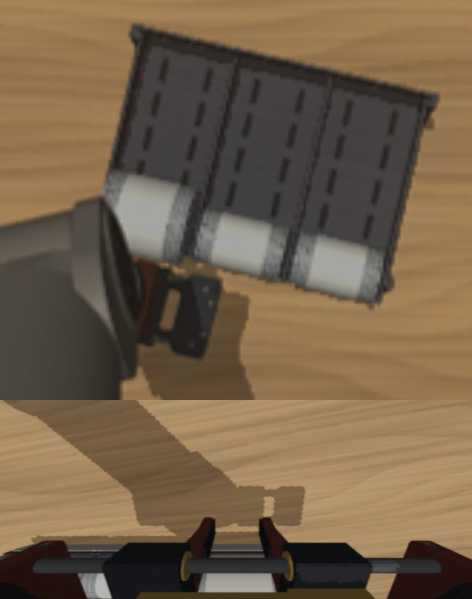

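The wrist view shows the label centred between the fingers at about (237,580), and the fingers stand just in front of the fat tin. Next I make contact slowly.

```bash
python3 -m handwheel '{"translation":[[0.2,-0.03,0.01],[0.4,-0.03,0.02],[0.52,-0.03,0.02],[0.6,-0.03,0.02],[0.66,-0.03,0.02]],"rotation":[[0,0,0],[0,0,0],[0,0,0],[0,0,0],[0,0,0]],"fingers":[40,40,40,40,40]}'; python3 -c "
from h import *
tool([.466,.1053,.0615],-13.23)"
```

```text
time: 2.43
ee_pos: [0.4891, 0.0995, 0.0619]
ee_rot: [-90.2, 0.1, -13.2]
contact_force: [0.2, -0.2, -0.0]
opening: 0.399
t 2.4333 pos [0.4891 0.0995 0.0619] rot [-90.2    0.14 -13.23] F [ 0.16 -0.2  -0.02] op 0.399
trans [-0.594  0.012  0.008]
rot [ 0.04 -0.   -0.03]
```

```bash
python3 -m handwheel '{"translation":[[0.06,-0.01,0],[0.12,-0.02,0],[0.18,-0.03,0],[0.25,-0.04,0],[0.32,-0.05,0]],"rotation":[[0,0,0],[0,0,0],[0,0,0],[0,0,0],[0,0,0]],"fingers":[40,40,40,40,40]}'; python3 -c "
from h import *
tool([.466,.1053,.0615],-13.23)"
```

```text
time: 2.85
ee_pos: [0.5013, 0.0967, 0.0639]
ee_rot: [-90.2, 0.2, -13.2]
contact_force: [-3.1, 0.4, 2.2]
opening: 0.399
t 2.85 pos [0.5013 0.0967 0.0639] rot [-90.22   0.18 -13.21] F [-3.13  0.42  2.24] op 0.399
trans [-0.908  0.062  0.009]
rot [ 0.04  0.   -0.04]
```

```bash
python3 -m handwheel '{"translation":[[0.1,-0.015,0],[0.2,-0.03,0],[0.3,-0.05,0],[0.4,-0.065,0],[0.5,-0.08,0]],"rotation":[[0,0,0],[0,0,0],[0,0,0],[0,0,0],[0,0,0]],"fingers":[40,40,40,40,40]}'
```

```text
time: 3.27
ee_pos: [0.5213, 0.092, 0.0671]
ee_rot: [-90.2, 0.2, -13.2]
contact_force: [-2.5, 1.2, 1.9]
opening: 0.398
```

```bash
python3 -m handwheel '{"translation":[[0.1,-0.015,0],[0.2,-0.03,0],[0.3,-0.05,0],[0.4,-0.065,0],[0.5,-0.08,0]],"rotation":[[0,0,0],[0,0,0],[0,0,0],[0,0,0],[0,0,0]],"fingers":[40,40,40,40,40]}'; python3 - <<'E'
from h import *
from bench import eyes
tool([.6255,.0673,.080],-13.23)
T=eyes.camera("top")["image"][145:285,225:390,::-1]; S=eyes.camera("scene")["image"][170:270,270:390,::-1]
cv2.imwrite("pics/m2.png",np.hstack([cv2.resize(T,(471,400)),cv2.resize(S,(329,400))]))
E
```

```text
time: 3.68
ee_pos: [0.5411, 0.0873, 0.0703]
ee_rot: [-90.2, 0.2, -13.2]
contact_force: [-2.4, 0.1, 1.8]
opening: 0.4
t 3.6833 pos [0.5411 0.0873 0.0703] rot [-90.22   0.18 -13.22] F [-2.44  0.12  1.8 ] op 0.4
trans [ 2.167 -0.25  -0.005]
rot [ 0.04  0.   -0.04]
```

View pics/m2.png

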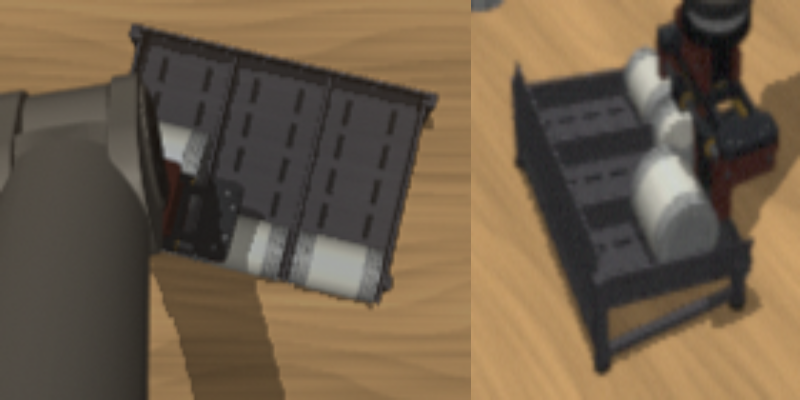

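The tin (top view (185,145), scene (675,205)) is rolling squarely up its lane with the fingers behind it, and the slim tins haven't moved. I continue.

```bash
python3 -m handwheel '{"translation":[[0.1,-0.015,0],[0.2,-0.03,0],[0.3,-0.05,0],[0.4,-0.065,0],[0.5,-0.08,0]],"rotation":[[0,0,0],[0,0,0],[0,0,0],[0,0,0],[0,0,0]],"fingers":[40,40,40,40,40]}'
```

```text
time: 4.2
ee_pos: [0.5622, 0.0824, 0.0738]
ee_rot: [-90.2, 0.0, -13.3]
contact_force: [-2.6, 0.0, 1.6]
opening: 0.4
```

```bash
python3 -m handwheel '{"translation":[[0.1,-0.015,0],[0.2,-0.03,0],[0.3,-0.05,0],[0.4,-0.065,0],[0.5,-0.08,0]],"rotation":[[0,0,0],[0,0,0],[0,0,0],[0,0,0],[0,0,0]],"fingers":[40,40,40,40,40]}'
```

```text
time: 4.62
ee_pos: [0.5821, 0.0777, 0.077]
ee_rot: [-90.2, 0.1, -13.3]
contact_force: [-3.0, 0.4, 2.2]
opening: 0.397
```

```bash
python3 -m handwheel '{"translation":[[0.1,-0.015,0],[0.2,-0.03,0],[0.3,-0.05,0],[0.4,-0.065,0],[0.5,-0.08,0]],"rotation":[[0,0,0],[0,0,0],[0,0,0],[0,0,0],[0,0,0]],"fingers":[40,40,40,40,40]}'; python3 -c "
from h import *
tool([.6255,.0673,.080],-13.23)"
```

```text
time: 5.03
ee_pos: [0.6019, 0.0731, 0.0802]
ee_rot: [-90.2, 0.1, -13.3]
contact_force: [-2.4, 0.1, 2.0]
opening: 0.398
t 5.0333 pos [0.6019 0.0731 0.0802] rot [-9.019e+01  5.000e-02 -1.326e+01] F [-2.41  0.06  1.95] op 0.398
trans [ 0.607  0.006 -0.005]
rot [ 0.04 -0.01 -0.01]
```

```bash
python3 -m handwheel '{"translation":[[0.08,-0.01,0],[0.16,-0.02,0],[0.24,-0.03,0],[0.31,-0.04,0],[0.38,-0.05,0]],"rotation":[[0,0,0],[0,0,0],[0,0,0],[0,0,0],[0,0,0]],"fingers":[40,40,40,40,40]}'
```

```text
time: 5.45
ee_pos: [0.6153, 0.0698, 0.0819]
ee_rot: [-90.2, 0.3, -13.2]
contact_force: [-12.3, 2.7, 8.1]
opening: 0.401
```

```bash
python3 -m handwheel '{"translation":[[0.05,-0.008,0],[0.1,-0.016,0],[0.15,-0.024,0],[0.2,-0.03,0],[0.25,-0.04,0]],"rotation":[[0,0,0],[0,0,0],[0,0,0],[0,0,0],[0,0,0]],"fingers":[40,40,40,40,40]}'; python3 -c "
from h import *
tool([.6255,.0673,.080],-13.23)"
```

```text
time: 5.87
ee_pos: [0.6154, 0.0697, 0.0818]
ee_rot: [-90.4, 1.4, -13.1]
contact_force: [-31.2, 5.0, 19.8]
opening: 0.4
t 5.8667 pos [0.6154 0.0697 0.0818] rot [-90.4    1.42 -13.14] F [-31.22   4.96  19.82] op 0.4
trans [ 0.26   0.038 -0.001]
rot [ 0.08  0.02 -0.28]
```

```bash
python3 -m handwheel '{"translation":[[0.2,-0.02,0],[0.17,-0.02,0],[0.14,-0.02,0],[0.12,-0.02,0],[0.1,-0.02,0]],"rotation":[[0,0,0],[0,0,0],[0,0,0],[0,0,0],[0,0,0]],"fingers":[40,40,40,40,40]}'; python3 - <<'E'
from h import *
from bench import eyes
tool([.6255,.0673,.080],-13.23)
T=eyes.camera("top")["image"][145:285,225:390,::-1]; S=eyes.camera("scene")["image"][170:270,270:390,::-1]
cv2.imwrite("pics/m3.png",np.hstack([cv2.resize(T,(350,297)),cv2.resize(S,(356,297))]))
cv2.imwrite("pics/m3b.png",cv2.resize(S,(720,600),interpolation=cv2.INTER_CUBIC))
E
```

```text
time: 6.28
ee_pos: [0.6151, 0.0699, 0.0811]
ee_rot: [-90.5, 1.9, -13.1]
contact_force: [-10.0, 2.5, 1.1]
opening: 0.4
t 6.2833 pos [0.6151 0.0699 0.0811] rot [-90.49   1.91 -13.06] F [-9.97  2.54  1.12] op 0.4
trans [ 0.269  0.018 -0.004]
rot [ 0.1   0.04 -0.38]
```

View pics/m3b.png

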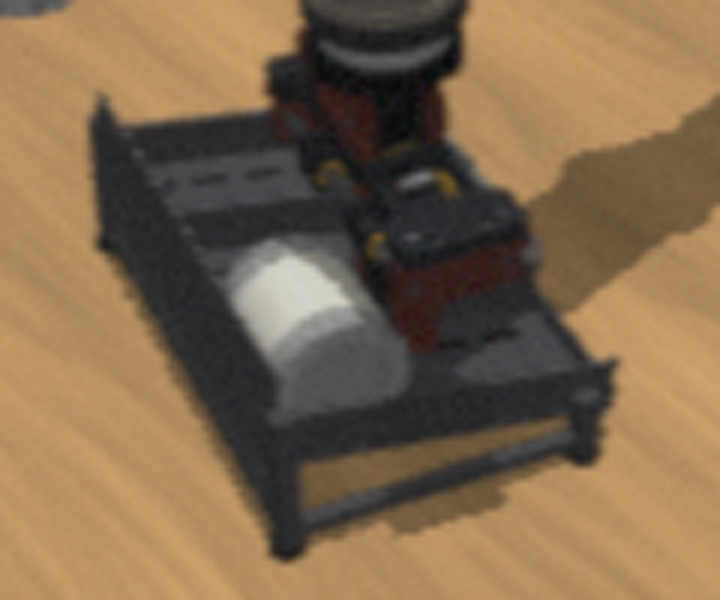

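View pics/m3.png

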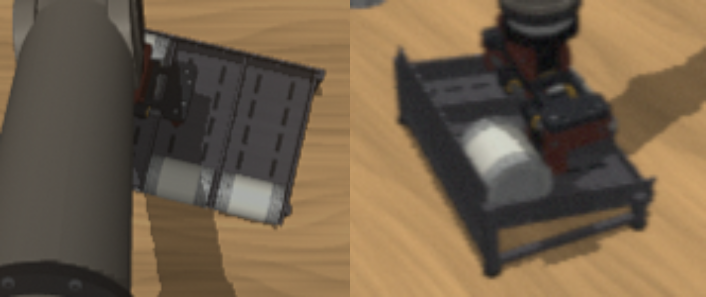

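The end cap at (345,365) in the scene crop sits flush behind the stop plate. Both slim tins are still at the lip, at (180,178) and (250,198) in the top crop. I do one settling hold, then hand in.

```bash
python3 -m handwheel '{"translation":[[0.09,-0.02,0],[0.09,-0.02,0],[0.09,-0.02,0],[0.09,-0.02,0],[0.09,-0.02,0]],"rotation":[[0,0,0],[0,0,0],[0,0,0],[0,0,0],[0,0,0]],"fingers":[40,40,40,40,40]}'; python3 - <<'E'
from h import *
from bench import eyes
p=[.494567,.006391,-13.234]; Rm,t=deck(p); c=eyes.camera("scene")
tool()
q=np.array([Rm@np.array([x,.131,.0375])+t for x in(.1575,.1475)])
u=cv2.projectPoints(q,np.array(c["rvec"]),np.array(c["tvec"]),c["K"],None)[0][:,0]
print("cap centre predicted in 6x crop, at stop / 10 mm short:",((u-[270,170])*6).round())
E
```

```text
time: 6.8
ee_pos: [0.615, 0.07, 0.0809]
ee_rot: [-90.6, 2.3, -13.0]
contact_force: [-11.9, 2.4, 6.6]
opening: 0.402
t 6.85 pos [0.615  0.0699 0.0809] rot [-90.55   2.35 -13.01] F [-11.12   2.63   5.61] op 0.399
cap centre predicted in 6x crop, at stop / 10 mm short: [[342. 373.]
 [361. 370.]]
```

The cap centre is at about (343,368) in the image. The prediction is (342,373) for touching the stop and (361,370) for 10 mm short, so the tin is at the stop. I'm handing in with about 12 N held.

```bash
python3 -c "
from bench import workorder
print(workorder.close_job())"
```

```text
the job is handed in; nothing more can be done
None
```

I rolled the fat tin (left lane) up to the back stop with two fingertips set 35 mm apart. The fingertips are still holding it there, and the job is handed in at about 6.9 s.

**At the stop:**
- The push force rose from about 3 N while rolling to 31 N when the tin stopped moving. I then eased it to about 12 N, and it held steady.
- The tin's end cap in the scene camera is about 5 px (6× crop) from where it should be when touching the stop. At 10 mm short it would be about 18 px off.
- My first estimate of the stopping point was about 10 mm further on, because I had left out the finger's 9° tilt to the deck. With that included, the position agrees.

**Other items:** In the last pictures both slim tins were still at the lip. The mug and the spare tin were outside those crops and I didn't check them again, but the arm's path went well clear of both. The tool ended tilted about 2° under the push.

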